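# Seat a taper-shank mandrel in a spring-loaded spindle

### The job

Lift the steel taper-shank mandrel out of its blue storage ring, nest its cone in the spindle of the green bench deburring unit, and turn it by feel, lightly pressed, until its tang drops into the hidden slot and the cone sits fully home and centred; then let go. Never force it (press or twist hard) or drop it, and do not knock over the spray can.

Things in the scene. Friction and masses are not known exactly. Their poses are not given: they have to be found in the camera images.
- mandrel: Loose turned steel part with brass grip, 0.25 kg +-20 %, 90 mm tall, upright in the storage ring. Origin: centre of the tang's underside; z up its axis. Flat tang z 0-12: 30 mm long along its own x, 8 mm thick along y (same after a half turn). Cone z 12-40, radius 16 growing to 29. Dark flange z 40-46, radius 35. Then the round grip.
- grip (a point): Point on the mandrel's axis at its z 70, in the round brass grip (z 46 to 90, diameter 30 mm): take it here from above, at any yaw. Axes as the mandrel's.
- unit: Green bench deburring unit, fixed. Square dark base 150 mm, 12 thick; round green housing, radius 52, top at z 80; small grey box to z 65 on its +x side. Origin: centre of the underside, on the spindle axis; z up. Inside sits a steel spindle with a conical socket that matches the mandrel's cone and a hidden cross slot at its bottom. Over 35 N between them by hand is forcing it.
- mouth (a point): Centre of the spindle's mouth (radius 26 mm) at rest, on the spindle axis, z 86 mm of the unit. Home, cone seated and tang in the slot, the mandrel's origin is at z 51 to 53 of the unit (33 to 35 mm below this point).
- shoulder (a point): Centre of the flat shoulder at the socket's bottom, z 60 mm of the unit, axes as the unit's. The cross slot for the tang (11 mm wide, rounded edges, over 8 mm deep) runs through it in an unmeasured direction within 0.75 rad either side of this x axis. Until the tang meets the slot (within about 0.1 rad) the mandrel stands here with its origin at z 60, 3 mm loose sideways.
- spindle_foot (a point): Point on the spindle axis at the unit's underside. The spindle is sprung: it yields downward from about 4.5 N (mandrel's weight included), 1.2 N per mm, 12 mm, then a hard stop. If the mandrel is held pressed under 8 mm when the tang finds the slot, the spindle springs up round it and the push on the hand vanishes. A stiff brake (2 N m) holds its angle: twisting on then loads the tang hard.
- rack: Blue storage ring on a grey foot, fixed: outer radius 42, bore radius 31, top at z 50 where the mandrel's flange rests (mandrel's origin 10 mm above the bench). Foot radius 52. Origin: centre of its underside.
- lube_can: Loose green spray can with a red cap, 52 mm diameter, 173 mm tall, standing on the bench beside the work. Origin: centre of its underside.

How it is judged:
On the way, in this order (a step that is already met when the one before it is completed fails the run):
1. the mandrel is lifted clear of the storage ring (height (world z) of mandrel above 0.07 m), for 0.1 s.
2. the cone is nested in the spindle's socket while still held (z of mandrel in the frame of unit below 0.066 m and horizontal distance between mandrel and mouth below 0.006 m and contact force between the fingers and mandrel above 0.5 N), for 0.1 s.
At the end, for the whole second after the job is handed in: The mandrel stands at rest and upright (within 3 degrees) in the unit's spindle, released, centred on the spindle axis within 2.5 mm, tang in the slot and cone home: its origin 48 to 55.5 mm above the unit's underside (z of mandrel in the frame of unit between 0.048 and 0.0555 m and horizontal distance between mandrel and mouth below 0.0025 m and angle between mandrel's own z axis and vertical below 0.05 rad and linear speed of mandrel below 0.02 m/s); the robot touches nothing.
It fails at once if the mandrel is forced: more than 35 N between it and the unit while the fingers are on it (contact force between mandrel and unit above 35 N and contact force between the fingers and mandrel above 0.5 N).
It fails at once if the mandrel is dropped: it falls faster than 0.6 m/s out of the fingers (linear speed of mandrel above 0.6 m/s and contact force between the fingers and mandrel below 0.1 N).
It fails at once if the spray can is knocked over (angle between lube_can's own z axis and vertical above 0.5 rad).
It also fails if it takes over 58 s, if anything falls off the work surface, if the arm or the gripper's body presses on something with over 40 N, if the wrist force passes 120 N, or if a joint passes its speed limit or range.

### The arm

A 7-joint arm with a two-finger parallel gripper is mounted at the origin on a cart in front of the work surface, level with it; the furniture and walls round the work are solid. World frame = base frame: x ahead of the robot, y to its left, z up, the work surface at z = 0. Lengths are in m, angles in rad, forces in N, time in s.
With the tool pointing down it reaches from about 0.425 to 0.925 m from the base axis. Payload 6.8 kg.
Tool frame: the origin (TCP) lies midway between the tips of the shut fingers; the grasp point (between the pads) lies 19 mm behind it; z points along the fingers, y is the line along which they close (so a half turn about z gives the same grasp; the last joint's range is limited). The gripper opens to 85 mm and grips with 20 to 120 N. Pads are 22 mm wide; open, the fingers measure 114 mm over their backs; the gripper's body (76 mm by 85 mm) begins 54 mm behind the grasp point. The pads swing forward as they close: fully open they stand 13 mm farther back than shut.
Start: joints at [1.079, 0.477, 0.022, 1.555, -0.011, 1.109, -0.083], TCP at [0.253, -0.626, 0.231] pointing down, gripper open.
Joint ranges: [-2.96, 2.96], [-0.34, 2.1], [-1.41, 1.46], [0.24, 2.44], [-1.37, 4.51], [0.17, 1.92], [-2.96, 2.96]. Speed limits (rad/s): [2.39, 2.39, 3.14, 3.14, 3.14, 3.14, 3.14].

### API

Orientations are given as a unit quaternion [w, x, y, z].
In Python, from station import * gives the robot as it stands.
- The arm moves only by the shell command python3 -m creep 'ROWS' [FORCE]. ROWS is JSON, a list of rows, each a list of 7 numbers: the gripper command: -1 is shut, 1 is fully open, values between are in proportion, then the shift along the world's x, y, z in mm, then the turn, a rotation vector about the world's x, y, z in rad. A call has 1 to 5 rows; each row shifts and turns the commanded pose from where the row before left it; what a row does not reach is not made up. A row lasts 1/8 s, in which the tool goes at most 62.5 mm and 10.7 degrees, less where a joint would pass 70% of its speed; a pose out of reach is approached as far as the arm can. A call is refused whole if a number of a shift passes 62.5 or a number of a turn 0.188, either way. A call with a gripper value outside its range is refused whole. The fingers move at their own pace and stop on an object; FORCE is the grip in N (left out, the last holds). Time passes only in rows, so rows that do not move let the fingers close. It gives the time, the measured TCP pose, the force, the opening and the grip force at its end, in the units of the state.
- get_obs(): the state, without advancing time (a new reading comes with each control period).
- read_camera(name): name is "scene" or "top"; returns (picture, depth): 384x512x3 uint8, red, green, blue; 384x512 float32, m along the optical axis (not along the pixel's ray), 0 where there is no reading.
- camera_params(name): a dict with "intrinsics" (3x3 intrinsics, pixels), "cam_to_world" (4x4, takes a point from camera to world coordinates). Camera axes: x right, y up, looking along -z (the intrinsics and any distortion apply to the point x, -y, -z); pixel columns grow to the right and rows downward; lengths in m; the calibration is good to about 2 mm. A picture is of the moment at which its call begins. camera_params takes no time and is no camera call.
- hand_in(): hands the job in; it is judged then, once.
The state is a dict: "t": time; "q": joint angles; "joint_vel": joint speeds; "joint_torque": joint torques, N m; "eef_pos": TCP position; "tool_rot": TCP orientation; "contact_force": force on the tool from outside, world axes, zero at the start; "torque": the same for the moment, N m; "gripper_width": opening from 0.0 (shut) to 1.0 (fully open); "grasp_force": force on a finger pad.
Only numpy, scipy, OpenCV 4.12 (cv2) and the standard library are available. Lean on these libraries where they do the work, as an engineer would, in place of code of your own. Each camera call takes 0.05 s, during which the arm holds its last target. There are 200 camera calls.

## Working session

There is one attempt and no reset: what is moved stays moved. The work goes in short steps, Python scripts to look and compute and a shell command to move; the robot and the scene stay as the last step left them, time stands still between calls to the robot, and variables do not carry over. Pictures are saved under pics/ and viewed, at most 10 in all, crops included, and the job is handed in when it is done.

```bash
mkdir -p pics; ls
python3 - <<'E'
from station import *
import cv2,numpy as np
o=get_obs();print({k:np.round(v,3) for k,v in o.items()})
for n in("scene","top"):
    p,d=read_camera(n);cv2.imwrite(f"pics/{n}0.png",p[:,:,::-1]);np.savez(f"{n}0.npz",p=p,d=d)
    c=camera_params(n);print(n,np.round(c["intrinsics"],1).tolist(),np.round(c["cam_to_world"],3).tolist(),[k for k in c])
E
```

```text
pics
{'t': np.float64(0.0), 'q': array([ 1.079,  0.478,  0.022,  1.556, -0.011,  1.109, -0.083]), 'joint_vel': array([-0.001, -0.   , -0.001,  0.001,  0.002,  0.001,  0.   ]), 'joint_torque': array([-1.0000e-03, -5.9646e+01,  1.6080e+00, -2.8120e+01,  1.2000e-02,
        9.0000e-03,  0.0000e+00]), 'eef_pos': array([ 0.253, -0.625,  0.23 ]), 'tool_rot': array([-0.001,  0.982,  0.191, -0.   ]), 'contact_force': array([-0.63 , -0.463, -0.17 ]), 'torque': array([-0.011, -0.013,  0.003]), 'grasp_force': np.float64(0.0), 'gripper_width': np.float64(1.004)}
scene [[404.4, 0.0, 254.3], [0.0, 404.4, 196.6], [0.0, 0.0, 1.0]] [[0.63, 0.344, -0.696, -0.173], [-0.776, 0.26, -0.574, -0.495], [-0.016, 0.902, 0.431, 0.551], [0.0, 0.0, 0.0, 1.0]] ['intrinsics', 'cam_to_world']
top [[494.5, 0.0, 255.4], [0.0, 494.5, 186.3], [0.0, 0.0, 1.0]] [[0.016, 0.994, -0.11, 0.452], [-1.0, 0.014, -0.018, 0.113], [-0.016, 0.11, 0.994, 1.188], [0.0, 0.0, 0.0, 1.0]] ['intrinsics', 'cam_to_world']
```

View pics/scene0.png

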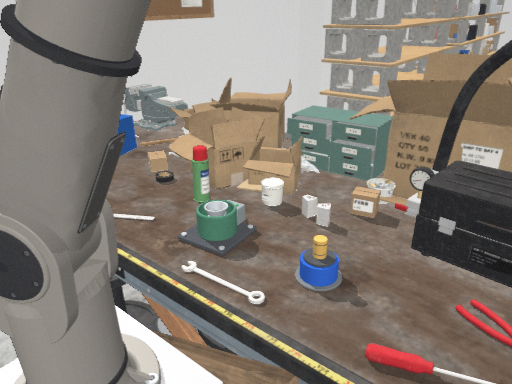

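View pics/top0.png

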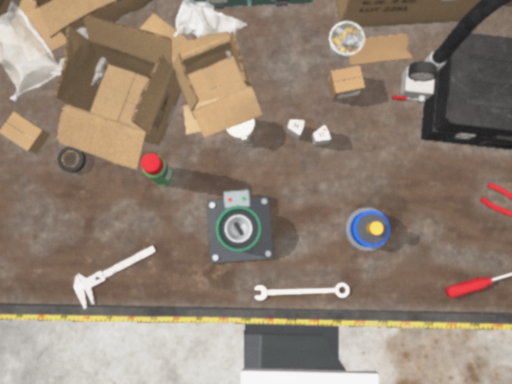

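Top view: unit spindle near (238,229), rack and brass grip near (372,228), can cap near (151,162). The scene view shows the can standing behind the unit. Next: measure these by colour and depth.

```bash
cat > h.py <<'E'
from station import *
import cv2,numpy as np
def ray(n,u,v,z):
    c=camera_params(n);K=c["intrinsics"];T=np.array(c["cam_to_world"])
    d=T[:3,:3]@np.array([(u-K[0][2])/K[0][0],-(v-K[1][2])/K[1][1],-1]);o=T[:3,3]
    return o+d*(z-o[2])/d[2]
def cloud(n,d):
    c=camera_params(n);K=c["intrinsics"];T=np.array(c["cam_to_world"])
    v,u=np.mgrid[:384,:512]
    P=np.stack([(u-K[0][2])/K[0][0]*d,-(v-K[1][2])/K[1][1]*d,-d],-1)
    return P@T[:3,:3].T+T[:3,3]
def hsv(p): return cv2.cvtColor(p,cv2.COLOR_RGB2HSV)
def big(m):
    c,_=cv2.findContours(m.astype(np.uint8),cv2.RETR_EXTERNAL,cv2.CHAIN_APPROX_NONE);return max(c,key=cv2.contourArea)
E
python3 - <<'E'
from h import *
f=np.load("top0.npz");p,d=f["p"],f["d"];H=hsv(p);P=cloud("top",d)
def roi(m,x0,x1,y0,y1):
    z=np.zeros_like(m);z[y0:y1,x0:x1]=m[y0:y1,x0:x1];return z
def rep(nm,m,z):
    c=big(m);(u,v),r=cv2.minEnclosingCircle(c);M=cv2.moments(c);cu,cv_=M["m10"]/M["m00"],M["m01"]/M["m00"]
    mm=np.zeros(m.shape,np.uint8);cv2.drawContours(mm,[c],-1,1,-1);q=P[(mm>0)&(d>0)]
    print(nm,"px",round(cu,1),round(cv_,1),"circ",round(u,1),round(v,1),round(r,1),"xyz",ray("top",cu,cv_,z).round(4),ray("top",u,v,z).round(4),"depth z med/95",np.percentile(q[:,2],[50,95]).round(3))
h,s,v=H[...,0],H[...,1],H[...,2]
rep("grip",roi((h>15)&(h<32)&(s>120)&(v>120),340,400,200,260),.1)
rep("ring",roi((h>100)&(h<130)&(s>120),330,410,190,265),.05)
g=roi((h>60)&(h<95)&(s>80),200,280,195,270);rep("housing",g,.08)
rep("cap",roi(((h<8)|(h>172))&(s>130),130,180,140,190),.173)
rep("can",roi((h>40)&(h<95)&(s>100),130,190,140,200),.1)
# heights near mouth
m=(P[...,2]>.083)&(P[...,2]<.09);m=roi(m,215,262,205,255);print("mouth rim",m.sum());
q=P[m];print(q.mean(0).round(4),((q.max(0)+q.min(0))/2).round(4))
# scene grip
f=np.load("scene0.npz");p,d=f["p"],f["d"];Hs=hsv(p);Ps=cloud("scene",d)
mk=(Hs[...,0]>12)&(Hs[...,0]<32)&(Hs[...,1]>120)&(Hs[...,2]>100);z=np.zeros_like(mk);z[230:265,305:335]=mk[230:265,305:335]
q=Ps[z];print("scene grip top",q[q[:,2]>.095].mean(0).round(4),q.max(0).round(3),q.min(0).round(3))
crop=cv2.imread("pics/top0.png")
a=cv2.resize(crop[185:275,193:283],(540,540),interpolation=cv2.INTER_CUBIC);cv2.imwrite("pics/c1.png",a)
# unit base corners
b=roi((s<90)&(v<85),200,285,185,275);print("base",cv2.minAreaRect(big(b)))
E
```

```text
grip px 375.0 228.0 circ 374.9 228.0 8.2 xyz [ 0.4845 -0.1312  0.1   ] [ 0.4844 -0.131   0.1   ] depth z med/95 [0.099 0.103]
ring px 370.2 228.5 circ 370.0 228.0 19.4 xyz [ 0.4846 -0.1313  0.05  ] [ 0.4857 -0.131   0.05  ] depth z med/95 [0.055 0.101]
housing px 238.2 228.4 circ 238.2 228.3 22.8 xyz [0.4792 0.169  0.08  ] [0.4796 0.169  0.08  ] depth z med/95 [0.06  0.086]
cap px 151.4 163.1 circ 151.3 163.3 11.2 xyz [0.6097 0.3481 0.173 ] [0.6093 0.3482 0.173 ] depth z med/95 [0.171 0.175]Traceback (most recent call last):
  File "<stdin>", line 14, in <module>
  File "<stdin>", line 6, in rep
  File "h.py", line 14, in big
    c,_=cv2.findContours(m.astype(np.uint8),cv2.RETR_EXTERNAL,cv2.CHAIN_APPROX_NONE);return max(c,key=cv2.contourArea)
                                                                                            ~~~^^^^^^^^^^^^^^^^^^^^^^^
ValueError: max() iterable argument is empty
```

Run:
```python
from h import *
f=np.load("top0.npz");p,d=f["p"],f["d"];P=cloud("top",d)
m=(P[...,2]>.082)&(P[...,2]<.092);z=np.zeros_like(m);z[205:255,215:262]=m[205:255,215:262]
q=P[z];print("rim",z.sum(),q.mean(0).round(4),((q.max(0)+q.min(0))/2).round(4),(q.max(0)-q.min(0)).round(4))
f2=np.load("scene0.npz");p2,d2=f2["p"],f2["d"];Q=cloud("scene",d2)
m=(Q[...,2]>.083)&(Q[...,2]<.09)&(np.hypot(Q[...,0]-.48,Q[...,1]-.169)<.05);q=Q[m];print("scene rim",q.mean(0).round(4),((q.max(0)+q.min(0))/2).round(4),(q.max(0)-q.min(0)).round(4))
m=(Q[...,2]>.09)&(Q[...,2]<.11)&(np.hypot(Q[...,0]-.4845,Q[...,1]+.131)<.03);q=Q[m];print("scene grip",((q.max(0)+q.min(0))/2).round(4),(q.max(0)-q.min(0)).round(4))
# box and bolts orientation
h,s,v=cv2.split(hsv(p))
k=(P[...,2]>.058)&(P[...,2]<.072)&(P[...,0]>.535)&(P[...,0]<.6)&(abs(P[...,1]-.169)<.05);q=P[k];print("box",k.sum(),q.mean(0).round(4),cv2.minAreaRect((q[:,:2]*1000).astype(np.float32)))
k=(P[...,2]>.006)&(P[...,2]<.018)&(np.abs(P[...,:2]-[.479,.169]).max(-1)<.11)&(v<110);q=P[k];print("base",k.sum(),cv2.minAreaRect((q[:,:2]*1000).astype(np.float32)))
a=cv2.resize(p[185:275,193:283,::-1],(540,540),interpolation=cv2.INTER_CUBIC);cv2.imwrite("pics/c1.png",a)
```

```text
rim 244 [0.4795 0.169  0.0851] [0.4794 0.1703 0.0866] [0.0954 0.0962 0.0091]
scene rim [0.4781 0.1702 0.0859] [0.4761 0.1677 0.0862] [0.0622 0.0582 0.0063]
scene grip [ 0.4808 -0.135   0.0964] [0.0301 0.0287 0.0123]
box 350 [0.5506 0.1743 0.0623] ((551.3197021484375, 174.34259033203125), (32.807098388671875, 59.784786224365234), 1.156070590019226)
base 1353 ((485.744384765625, 162.40008544921875), (150.99620056152344, 178.59976196289062), 88.27246856689453)
```

View pics/c1.png

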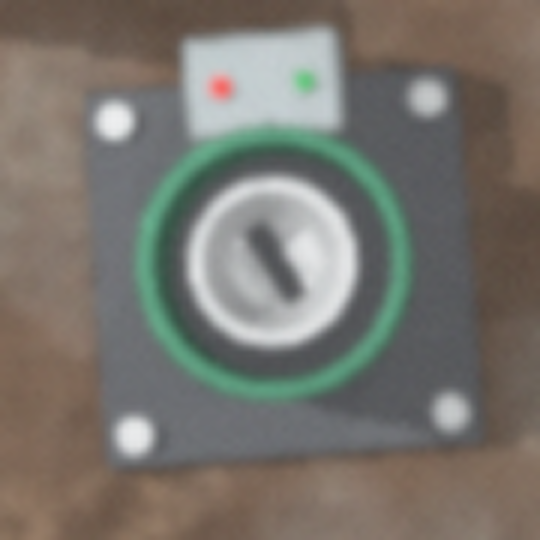

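The crop shows the slot: a dark bar from (255,232) to (293,297). Image up is world +x and left is +y, so the slot runs at about +0.53 rad world yaw, and the unit's yaw is about 0.05. The heights and sizes match the given ones. Setting out to the grip.

```bash
python3 -m creep '[[1,24,52,0,0,0,0],[1,25,54,0,0,0,0],[1,25,54,0,0,0,0],[1,25,54,0,0,0,0],[1,25,54,0,0,0,0]]' 40; python3 -m creep '[[1,25,54,-5,0,0,0],[1,25,54,-10,0,0,0],[1,25,54,-10,0,0,0],[1,20,44,-10,0,0,0],[1,0,0,0,0,0,0]]'
python3 - <<'E'
from h import *
# slot ends
for z in(.06,):
    a=ray("top",193+255/6,185+232/6,z);b=ray("top",193+293/6,185+297/6,z);print(a,b,np.arctan2(*(a-b)[[1,0]]))
a=ray("top",193+115/6,185+120/6,.012);b=ray("top",193+134/6,185+436/6,.012);print("unit yaw",np.arctan2(*(a-b)[[1,0]]))
E
```

```text
t: 0.72
eef_pos: [0.3772, -0.3559, 0.2311]
tool_rot: [-0.0, 0.982, 0.191, -0.0]
contact_force: [0.9, -0.2, 0.5]
gripper_width: 0.996
grasp_force: 0.0
t: 1.35
eef_pos: [0.4726, -0.1475, 0.1955]
tool_rot: [-0.001, 0.981, 0.194, -0.0]
contact_force: [-0.0, -0.6, -0.2]
gripper_width: 1.0
grasp_force: 0.0
[0.49043614 0.17644399 0.06      ] [0.46610005 0.16153317 0.06      ] 0.5497085229924152
unit yaw 0.08583656403998013
```

```bash
python3 -m creep '[[1,11.5,16,0,0,0,0],[1,0,0,-40,0,0,0],[1,0,0,-40,0,0,0],[1,0,0,-30,0,0,0],[1,0,0,-20,0,0,0]]'; python3 -m creep '[[1,0,0,-2,0,0,0],[0,0,0,0,0,0,0],[-1,0,0,0,0,0,0],[-1,0,0,0,0,0,0],[-1,0,0,0,0,0,0]]' 40
```

```text
t: 1.98
eef_pos: [0.482, -0.1371, 0.0647]
tool_rot: [-0.0, 0.982, 0.19, -0.001]
contact_force: [1.0, 0.2, 1.4]
gripper_width: 1.0
grasp_force: 0.0
t: 2.6
eef_pos: [0.4838, -0.136, 0.0652]
tool_rot: [0.0, 0.982, 0.191, 0.001]
contact_force: [-1.6, 0.0, 6.7]
gripper_width: 0.344
grasp_force: 39.1
```

```bash
python3 -m creep '[[-1,0,0,10,0,0,0],[-1,0,0,30,0,0,0],[-1,0,0,40,0,0,0],[-1,0,0,40,0,0,0],[-1,0,0,0,0,0,0]]' 60
python3 - <<'E'
from h import *
o=get_obs();print(o["contact_force"],o["torque"],o["eef_pos"])
p,d=read_camera("scene");np.savez("s1.npz",p=p,d=d);cv2.imwrite("pics/s1.png",cv2.resize(p[170:310,260:400,::-1],(560,560),interpolation=cv2.INTER_CUBIC))
E
```

```text
t: 3.22
eef_pos: [0.4852, -0.1362, 0.1876]
tool_rot: [0.001, 0.982, 0.191, 0.003]
contact_force: [-0.9, -0.4, -2.4]
gripper_width: 0.334
grasp_force: 59.4
[-0.90328294 -0.44762979 -2.38870163] [-0.07850759 -0.04239492  0.02616244] [ 0.48522671 -0.13623038  0.18756291]
```

View pics/s1.png

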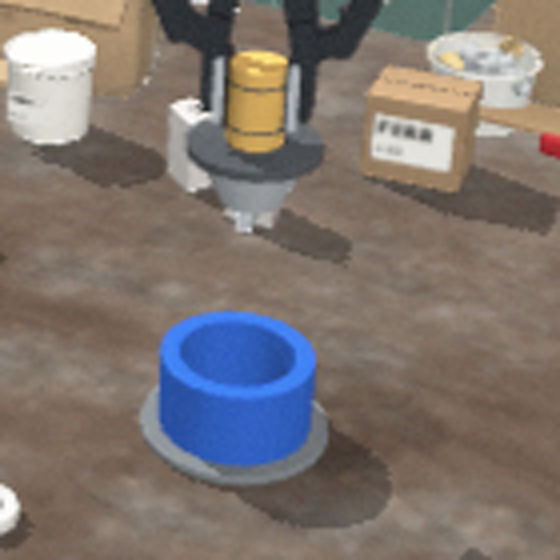

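The lifted mandrel hangs upright in the pads, with its tang near (250,215) in the crop, too small to measure its yaw. I'll bring it closer to the scene camera for one look.

```bash
python3 -m creep '[[-1,-28,-40,38,0,0,0],[-1,-28,-40,38,0,0,0],[-1,-28,-40,38,0,0,0],[-1,-28,-40,38,0,0,0],[-1,0,0,30,0,0,0]]'; python3 -m creep '[[-1,0,0,0,0,0,0],[-1,0,0,0,0,0,0]]'
python3 - <<'E'
from h import *
o=get_obs();print(o["contact_force"],o["torque"],o["eef_pos"])
c=camera_params("scene");K=c["intrinsics"];T=np.linalg.inv(c["cam_to_world"])
e=o["eef_pos"];X=T@[e[0],e[1],e[2]-.05,1];u=K[0][2]+K[0][0]*X[0]/-X[2];v=K[1][2]-K[1][1]*X[1]/-X[2];print("tang px",u,v)
p,d=read_camera("scene");np.savez("s2.npz",p=p,d=d)
u,v=int(u),int(v);a=max(0,v-50);b=max(0,u-40);print(a,b)
cv2.imwrite("pics/s2.png",cv2.resize(p[a:a+80,b:b+80,::-1],(560,560),interpolation=cv2.INTER_CUBIC))
E
```

```text
t: 3.9
eef_pos: [0.3677, -0.2993, 0.3661]
tool_rot: [-0.0, 0.982, 0.187, -0.001]
contact_force: [1.3, 0.5, -2.9]
gripper_width: 0.336
grasp_force: 59.7
t: 4.15
eef_pos: [0.3708, -0.2949, 0.3641]
tool_rot: [-0.001, 0.982, 0.191, -0.001]
contact_force: [0.1, -0.6, -1.9]
gripper_width: 0.336
grasp_force: 59.7
[ 0.10735687 -0.5636438  -1.92375562] [ 0.00782996 -0.00501581  0.01631107] [ 0.37079076 -0.29490334  0.36407581]
tang px 383.99026543360264 179.7029498936363
129 343
```

View pics/s2.png

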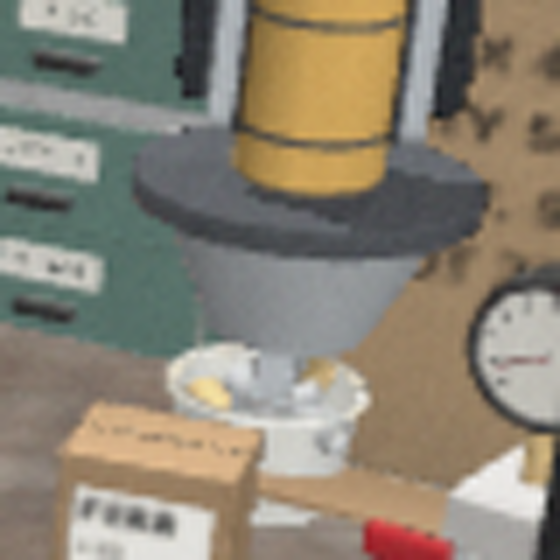

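The tang shows nearly end-on at about (275,380) in the crop, in front of a white tub. I'll use depth to separate it.

Run:
```python
from h import *
f=np.load("s2.npz");P=cloud("scene",f["d"]);e=np.array([.3708,-.2949,.3641])
q=P[np.hypot(P[...,0]-e[0],P[...,1]-e[1])<.06]
for lo,hi in((-.02,0),(-.0055,.0),(-.012,-.005),(-.05,-.045),(-.056,-.05),(-.066,-.041)):
    k=q[(q[:,2]-e[2]>lo)&(q[:,2]-e[2]<hi)]
    if len(k): print(lo,hi,len(k),((k-e).mean(0)*1000).round(1),((k-e).min(0)*1000).round(1),((k-e).max(0)*1000).round(1))
k=q[(q[:,2]-e[2]<-.041)&(q[:,2]-e[2]>-.07)]
v,u=np.where((np.hypot(P[...,0]-e[0],P[...,1]-e[1])<.06)&(P[...,2]-e[2]<-.036)&(P[...,2]-e[2]>-.07))
for a,b in zip(v,u): print(a,b,((P[a,b]-e)*1000).round(0).astype(int).tolist(),end=" ")
g=hsv(f["p"])[...,2];print();print(g[176:192,372:394])
```

```text
-0.02 0 765 [-14.9  -4.9  -9.3] [-37.9 -34.  -19.8] [29.4 34.6 -0. ]
-0.0055 0.0 85 [-11.4  -3.5  -2.9] [-18.1 -14.1  -5.4] [ 5.7 14.4 -0. ]
-0.012 -0.005 555 [-12.9  -3.8  -8.9] [-37.9 -34.  -12. ] [29.4 34.6 -5. ]
-0.05 -0.045 20 [-14.9  -2.8 -47.4] [-17.2  -6.1 -49.7] [ -8.3   1.9 -45.3]
-0.056 -0.05 22 [-12.7  -2.6 -52.1] [-17.1  -6.  -54. ] [  6.3   1.  -50. ]
-0.066 -0.041 67 [-13.9  -3.2 -47.1] [-18.3 -15.2 -54. ] [  6.3   9.6 -41.1]
173 372 [-14, 14, -38] 173 373 [-17, 11, -37] 174 373 [-15, 12, -39] 174 374 [-18, 9, -37] 174 375 [-19, 7, -37] 174 397 [0, -18, -36] 175 373 [-15, 12, -41] 175 374 [-16, 10, -40] 175 375 [-16, 8, -39] 175 376 [-19, 6, -38] 175 377 [-20, 4, -37] 175 378 [-20, 2, -36] 175 379 [-20, 1, -36] 175 380 [-18, 0, -36] 175 395 [-6, -17, -36] 175 396 [-3, -17, -37] 176 374 [-16, 10, -41] 176 375 [-16, 8, -41] 176 376 [-18, 6, -40] 176 377 [-17, 5, -40] 176 378 [-19, 2, -38] 176 379 [-19, 1, -38] 176 380 [-18, 0, -38] 176 381 [-20, -2, -37] 176 382 [-20, -4, -37] 176 383 [-19, -5, -37] 176 384 [-19, -6, -36] 176 385 [-18, -7, -36] 176 386 [-15, -8, -37] 176
[... 3099 characters left out ...]
3 177 182 212 221 218 183 185
  186 189 186 184]
 [235 241 237 219 160 160 161 185 180 175 176 170 168 210 207 202 180 180
  192 192 188 193]
 [200 232 240 222 160 148 143 156 156 164 183 185 178 189 187 181 175 191
  192 193 189 190]
 [203 193 200 196 161 161 154 157 169 175 160 156 163 193 203 209 203 202
  200 191 194 216]
 [169 185 208 214 213 206 204 183 186 188 178 174 178 188 201 207 208 202
  207 203 212 210]
 [206 190 189 182 198 212 223 225 225 225 220 217 222 225 227 233 226 211
  204 183 166 164]
 [213 207 208 209 208 209 208 185 179 209 208 208 209 211 206 206 195 185
  183 186 162 157]
 [215 214 214 214 216 214 215 209 164 203 206 208 205 208 209 195 165 165
  182 209 185 142]]
```

Tang end centre is about (-13,-3) mm from the axis, giving a tang yaw of about +0.2..0.3 against the slot at about +0.55. So I'll nest at the current yaw and turn in the + direction by feel. Moving above the unit now.

```bash
python3 -m creep '[[-1,30,40,0,0,0,0],[-1,28,50,0,0,0,0],[-1,24,54,-10,0,0,0],[-1,16,54,-20,0,0,0],[-1,8,54,-20,0,0,0]]'; python3 -m creep '[[-1,2,54,-20,0,0,0],[-1,0,54,-20,0,0,0],[-1,0,54,-20,0,0,0],[-1,0,40,-10,0,0,0],[-1,0,8,0,0,0,0]]';python3 -m creep '[[-1,0,0,0,0,0,0],[-1,0,0,0,0,0,0]]'
python3 - <<'E'
from h import *
o=get_obs();e=o["eef_pos"];print(o["contact_force"],o["torque"],e)
p,d=read_camera("top");np.savez("t3.npz",p=p,d=d);p2,d2=read_camera("scene");np.savez("s3.npz",p=p2,d=d2)
for n,D in(("top",d),("scene",d2)):
    P=cloud(n,D);w=e[2]-.005-.0
    k=P[(np.hypot(P[...,0]-e[0],P[...,1]-e[1])<.06)&(P[...,2]>w-.007)&(P[...,2]<w+.002)];print(n,len(k),(k-e).min(0)*1000 if len(k) else 0,(k-e).max(0)*1000 if len(k) else 0)
P=cloud("scene",d2);m=(P[...,2]>.083)&(P[...,2]<.09)&(np.hypot(P[...,0]-.48,P[...,1]-.169)<.05);print(P[m].mean(0))
cv2.imwrite("pics/s3.png",np.hstack([cv2.resize(p2[120:270,140:290,::-1],(400,400)),cv2.resize(p[150:300,160:310,::-1],(400,400))]))
E
```

```text
t: 4.82
eef_pos: [0.477, -0.0414, 0.3141]
tool_rot: [-0.0, 0.981, 0.191, -0.001]
contact_force: [0.4, -0.3, -2.5]
gripper_width: 0.338
grasp_force: 59.7
t: 5.45
eef_pos: [0.4769, 0.1695, 0.244]
tool_rot: [-0.001, 0.981, 0.194, -0.002]
contact_force: [0.3, -0.2, -2.0]
gripper_width: 0.335
grasp_force: 59.8
t: 5.7
eef_pos: [0.4794, 0.1645, 0.246]
tool_rot: [0.0, 0.982, 0.19, -0.0]
contact_force: [0.1, -0.7, -2.0]
gripper_width: 0.334
grasp_force: 59.8
[ 0.05034806 -0.68245555 -1.99414648] [ 0.02058426 -0.02491536 -0.01329868] [0.47938741 0.16449306 0.2460083 ]
top 0 0 0
scene 206 [-37.61518844 -34.56175165 -11.99018655] [30.99106106 34.38387142 -3.13652564]
[0.47638633 0.17019054 0.08582262]
```

View pics/s3.png

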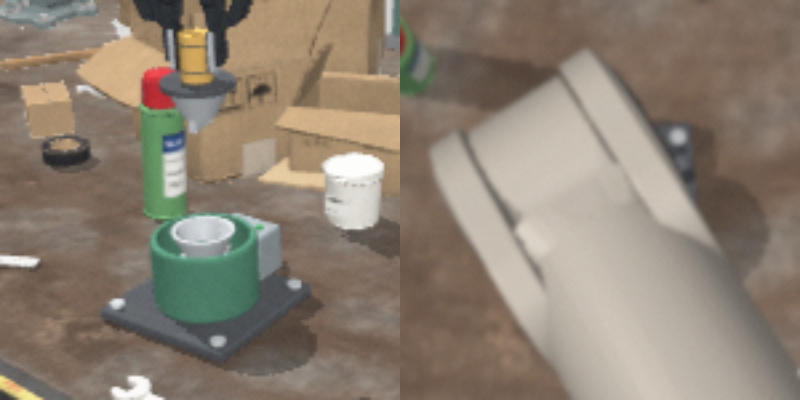

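The left panel (scene camera) shows the mandrel's cone above the spindle mouth. It needs about +4 mm in y. The right panel (top view) is hidden by the arm. Going down.

```bash
python3 -m creep '[[-1,0,4,0,0,0,0],[-1,0,0,-40,0,0,0],[-1,0,0,-40,0,0,0],[-1,0,0,-20,0,0,0],[-1,0,0,-10,0,0,0]]'; python3 -m creep '[[-1,0,0,-5,0,0,0],[-1,0,0,-3,0,0,0],[-1,0,0,0,0,0,0]]';python3 -m creep '[[-1,0,0,-3,0,0,0],[-1,0,0,0,0,0,0]]'
```

```text
t: 6.42
eef_pos: [0.4789, 0.1698, 0.1354]
tool_rot: [0.0, 0.982, 0.191, -0.001]
contact_force: [0.2, 0.6, -1.4]
gripper_width: 0.338
grasp_force: 59.8
t: 6.8
eef_pos: [0.4797, 0.1702, 0.1288]
tool_rot: [-0.0, 0.982, 0.191, 0.0]
contact_force: [-0.7, -0.8, -2.2]
gripper_width: 0.338
grasp_force: 59.8
t: 7.05
eef_pos: [0.4792, 0.17, 0.1253]
tool_rot: [0.0, 0.982, 0.191, 0.0]
contact_force: [0.4, -0.3, -1.8]
gripper_width: 0.335
grasp_force: 59.8
```

```bash
for i in 1; do python3 -m creep '[[-1,0,0,-4,0,0,0],[-1,0,0,0,0,0,0]]';python3 -m creep '[[-1,0,0,-3,0,0,0],[-1,0,0,0,0,0,0]]';python3 -m creep '[[-1,0,0,-3,0,0,0],[-1,0,0,0,0,0,0]]'; done | grep -E "eef|force"
```

```text
eef_pos: [0.479, 0.17, 0.121]
contact_force: [0.2, 0.2, -2.6]
grasp_force: 59.8
eef_pos: [0.479, 0.1699, 0.118]
contact_force: [-0.2, -0.2, -2.3]
grasp_force: 59.8
eef_pos: [0.4791, 0.1699, 0.1152]
contact_force: [-0.4, -0.3, -1.5]
grasp_force: 59.9
```

```bash
(python3 -m creep '[[-1,0,0,-2,0,0,0],[-1,0,0,0,0,0,0]]';python3 -m creep '[[-1,0,0,-2,0,0,0],[-1,0,0,0,0,0,0]]') | grep -E "eef|force"
```

```text
eef_pos: [0.4793, 0.1701, 0.1135]
contact_force: [-1.4, -0.8, 4.3]
grasp_force: 60.2
eef_pos: [0.4794, 0.1702, 0.1116]
contact_force: [-1.7, -1.6, 6.3]
grasp_force: 60.4
```

In contact, pressed about 3 mm. Now centre slightly and turn in + steps.

```bash
for i in 1; do python3 -m creep '[[-1,-1,-1,0,0,0,0],[-1,0,0,0,0,0,0.05],[-1,0,0,0,0,0,0]]';python3 -m creep '[[-1,0,0,0,0,0,0.05],[-1,0,0,0,0,0,0]]'; python3 -m creep '[[-1,0,0,0,0,0,0.05],[-1,0,0,0,0,0,0]]'; done | grep -E "eef|force|rot"; python3 -c "
from h import *
print(get_obs()['torque'])"
```

```text
eef_pos: [0.4791, 0.17, 0.1121]
tool_rot: [-0.001, 0.977, 0.216, 0.001]
contact_force: [-1.2, -0.0, 5.6]
grasp_force: 60.6
eef_pos: [0.4791, 0.17, 0.112]
tool_rot: [-0.0, 0.971, 0.24, 0.001]
contact_force: [-0.7, -0.4, 5.4]
grasp_force: 60.6
eef_pos: [0.4792, 0.1693, 0.1118]
tool_rot: [-0.0, 0.965, 0.264, 0.001]
contact_force: [0.1, -1.3, 4.4]
grasp_force: 60.5
[-0.31526577 -0.04656465  0.02954299]
```

```bash
for i in 1; do python3 -m creep '[[-1,0,0,0,0,0,0.05],[-1,0,0,0,0,0,0]]';python3 -m creep '[[-1,0,0,0,0,0,0.04],[-1,0,0,0,0,0,0]]'; python3 -c "
from h import *
print(get_obs()['torque'])"; done | grep -E "eef|force|rot|^\["
```

```text
eef_pos: [0.4786, 0.1688, 0.1111]
tool_rot: [0.0, 0.958, 0.287, 0.0]
contact_force: [1.5, -1.4, 0.2]
grasp_force: 60.0
eef_pos: [0.4781, 0.169, 0.1111]
tool_rot: [-0.0, 0.952, 0.307, -0.0]
contact_force: [1.3, -0.9, -2.3]
grasp_force: 60.0
[-0.22218473 -0.33003142  0.00818943]
```

```bash
python3 -m creep '[[-1,0,0,0,0,0,0.04],[-1,0,0,0,0,0,0]]' | grep -E "eef|force|rot|^\["; python3 -c "
from h import *
print(get_obs()['torque'])"
```

```text
eef_pos: [0.4779, 0.1692, 0.1111]
tool_rot: [-0.0, 0.945, 0.326, -0.0]
contact_force: [0.9, -0.0, -2.4]
grasp_force: 60.0
[-0.00056595  0.03277059 -0.02810224]
```

The push vanished at about +0.24..0.28 rad, so the tang is in the slot. Stop turning and lower gently until the cone seats.

```bash
for i in 1; do python3 -m creep '[[-1,0,0,-2,0,0,0],[-1,0,0,0,0,0,0]]';python3 -m creep '[[-1,0,0,-1.5,0,0,0],[-1,0,0,0,0,0,0]]'; done | grep -E "eef|force"; python3 -c "
from h import *
print(get_obs()['torque'])"
```

```text
eef_pos: [0.478, 0.1691, 0.1091]
contact_force: [0.1, 0.6, -1.5]
grasp_force: 60.0
eef_pos: [0.4781, 0.1689, 0.1077]
contact_force: [-0.9, 0.9, -1.6]
grasp_force: 60.0
[-0.14370946  0.05886676 -0.00034947]
```

```bash
for i in 1; do python3 -m creep '[[-1,0,0,-1,0,0,0],[-1,0,0,0,0,0,0]]';python3 -m creep '[[-1,0,0,-1,0,0,0],[-1,0,0,0,0,0,0]]'; done | grep -E "eef|force"; python3 -c "
from h import *
print(get_obs()['torque'])"
```

```text
eef_pos: [0.4782, 0.1688, 0.1069]
contact_force: [-2.2, -2.0, 2.6]
grasp_force: 60.1
eef_pos: [0.4783, 0.1688, 0.1059]
contact_force: [-0.8, -2.5, 4.5]
grasp_force: 60.2
[-0.66748957  0.37922428 -0.01858436]
```

```bash
(python3 -m creep '[[-1,-0.5,-1,0.5,0,0,0],[-1,0,0,0,0,0,0]]' 20; python3 -m creep '[[0,0,0,0,0,0,0],[0.5,0,0,0,0,0,0],[0.5,0,0,0,0,0,0],[0.5,0,0,0,0,0,0]]') | grep -E "eef|force|width"
```

```text
eef_pos: [0.4781, 0.1684, 0.1065]
contact_force: [-0.3, -1.1, 2.7]
gripper_width: 0.336
grasp_force: 60.2
eef_pos: [0.4778, 0.1682, 0.1062]
contact_force: [0.0, 0.2, -0.0]
gripper_width: 0.753
grasp_force: 0.0
```

```bash
(python3 -m creep '[[0.5,0,0,10,0,0,0],[0.5,0,0,20,0,0,0],[0.5,0,0,40,0,0,0],[0.5,0,0,50,0,0,0],[0.5,0,0,50,0,0,0]]'; python3 -m creep '[[0.5,-20,-55,0,0,0,0],[0.5,0,-60,0,0,0,0],[0.5,0,-60,0,0,0,0],[0.5,0,-50,0,0,0,0],[0.5,0,0,0,0,0,0]]') | grep -E "t:|eef|force|width"
python3 - <<'E'
from h import *
for n in("top","scene"):
    p,d=read_camera(n);P=cloud(n,d);r=np.hypot(P[...,0]-.479,P[...,1]-.169)
    k=P[(r<.03)&(P[...,2]>.12)];print(n,len(k),((k.max(0)+k.min(0))/2).round(4),k.max(0).round(4),np.percentile(k[:,2],[50,90]).round(4))
    if n=="top":
        h=hsv(p);m=(h[...,0]>15)&(h[...,0]<32)&(h[...,1]>120)&(h[...,2]>120);z=np.zeros_like(m);z[195:260,205:275]=m[195:260,205:275]
        (u,v),rr=cv2.minEnclosingCircle(big(z));print(u,v,rr,ray("top",u,v,.142))
    else: cv2.imwrite("pics/f.png",cv2.resize(p[130:280,140:290,::-1],(500,500)))
E
```

```text
t: 12.3
eef_pos: [0.4775, 0.1682, 0.2785]
tool_rot: [-0.0, 0.945, 0.326, 0.0]
contact_force: [0.8, -0.0, 0.6]
gripper_width: 0.753
grasp_force: 0.0
t: 12.92
eef_pos: [0.4573, -0.061, 0.2768]
tool_rot: [0.001, 0.947, 0.322, -0.0]
contact_force: [0.3, -0.1, 0.0]
gripper_width: 0.748
grasp_force: 0.0
top 161 [0.4797 0.1688 0.1385] [0.4936 0.1837 0.1458] [0.141  0.1433]
237.07691955566406 227.53846740722656 7.092061996459961 [0.47955132 0.16830241 0.142     ]
scene 138 [0.4757 0.1669 0.1321] [0.491  0.1823 0.1441] [0.1362 0.1424]
```

View pics/f.png

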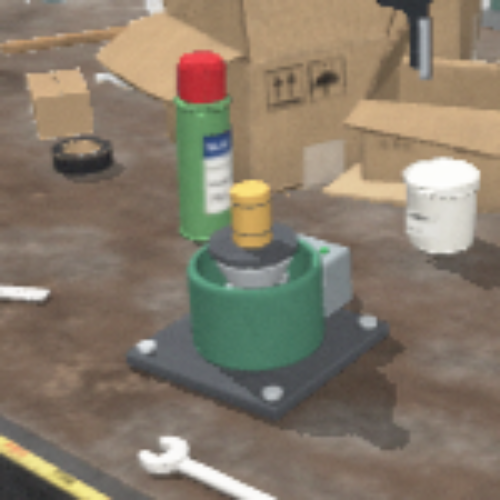

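The picture shows the mandrel upright in the spindle at (250,240), with the can standing. The grip top is at z≈0.142, so the origin is at about 52 mm (home), and it is centred at (0.480,0.168).

```bash
python3 -c "
from station import *
print(hand_in())"
```

```text
the job is handed in; nothing more can be done
None
```

The mandrel is seated in the spindle with its tang in the slot, released and upright. Its origin is about 52 mm above the unit's underside, it is centred to within about 1 mm by camera, and the job was handed in at about 13 s.

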